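# Roll a fresh water filter into the vee of its flush stand and clamp it

## Task

Load the fresh water filter (the one with the blue cap) into the flush stand: set it down gently on the stand's ledge with its blue cap towards the stand's blue end and let go of it there, then roll it under the clamp head so that it drops into the vee and centres itself, lying about midway endways. Once it lies still and free in the vee, push the orange knob down until the clamp bears on the filter. Leave the spent brown-capped filter, the bottle and the cup alone.

Things in the scene. Friction and masses are not known exactly. Their poses are not given: they have to be found in the camera images.
- fresh_center (a point): Centre of the fresh water filter: rigid white cylinder 40 mm in diameter, 150 mm long, plus a nozzle (15 mm dia, 10 mm long) on each end; about 0.25 kg; 34 mm blue cap band at one end, grey band at the other. x axis = cylinder axis, towards the blue end. Starts leaning at 30 degrees in one of the two racks, blue end up and away from the robot.
- fresh_cap (a point): Middle of the blue end face of the fresh filter, on its axis, 75 mm from the centre.
- spent_center (a point): Centre of the spent filter: same size, brown cap band in place of blue, leaning in the other rack. To be left alone.
- rack_a: White rack, fixed, origin on the bench below it, x to its raised end. Plate 62 mm wide rising at 30 degrees towards +x; a filter lies on it, axis 20 mm off the plate, against a 10 mm foot stop. Side rails (8 mm high, outer faces 23 mm from the filter's axis) only near both ends: the middle 80 mm of the filter is free for fingers right down to the plate.
- rack_b: The other rack, just like rack_a. Either one may stand on the left.
- stand: Flush stand, fixed; origin on the bench straight below the middle of the vee; z up; x = direction in which the filter rolls, from ledge into vee; y = along the vee, towards the stand's blue end (blue strip beside the ledge). Base 200 mm along y, x -135 to +50 mm; ledge and vee 170 mm along y. All stand positions below are in this frame.
- ledge (a point): On the infeed ledge, mid-way endways, at stand x = -113, z = 43.7 mm. Ledge x = -124 to -17 mm, sloping down 2 degrees away from the vee (z = 47 at x = -17). A lip 3 mm high (x -130 to -124, top z = 46) stops a filter left on it, which rests with its axis at x = -113, z = 64 mm. Push it at or below mid-height, at about 5 cm/s or less: pushed from higher it may jam instead of rolling.
- vee (a point): Where the seated filter's centre lies: stand x = 0, y = 0, z = 58.3 mm. 90 degree vee, bottom line at z = 30; near flank ends at the ledge edge (x = -17, z = 47): a filter whose axis is rolled past that edge drops in by itself. Far flank rises to x = 28, z = 58 and meets a back plate that leaves no room for a finger beyond the filter.
- head (a point): Centre of the pale clamp head fixed over the vee: a box x = -26 to +40, y = -50 to +50, z = 109 to 147 mm in the stand's frame. The vee cannot be reached from above; whatever pushes the filter in must lean back 30 to 45 degrees to keep the gripper's body clear of the head.
- knob_top (a point): Middle of the top of the orange knob (38 mm diameter, 20 mm high), straight above the vee's middle (stand x = 0, y = 0) on a stem through the clamp head; 216 mm above the bench less the value of joint clamp. Pushed straight down.
- clamp (a joint): How far the clamp is pushed down, m: 0 at the top, stop at 0.040. Its 24 mm rubber foot's underside is 108 mm above the bench less this value and meets the top of a seated filter at 0.0297. Starts between 0 and 0.014, which leaves the way in open. About 4 N of friction; stays where it is left.
- bottle_mid (a point): Middle (half-way up) of an amber bottle, 66 mm in diameter, 190 mm tall, standing on the bench. To be left alone.
- beaker_mid (a point): Middle (half-way up) of an open white cup, 72 mm across the rim, 70 mm tall, standing on the bench. To be left alone.
Not all that is in view belongs to the job. What is shaped like the part that bears fresh_center but red is not meant.

How it is judged:
On the way, in this order (a step that is already met when the one before it is completed fails the run):
1. the fresh filter lies on the ledge, along it with the blue cap to the blue end, let go and at rest (x of fresh_center in the frame of stand between -0.135 and -0.04 m and z of fresh_center in the frame of stand between 0.059 and 0.071 m and angle between the x axis of fresh_center and the y axis of stand, either way round below 0.25 rad and y of fresh_cap in the frame of stand above 0.04 m and contact force between the fingers and fresh below 0.05 N and linear speed of fresh below 0.02 m/s and angular speed of fresh below 0.5 rad/s), for 0.2 s.
2. it lies centred and still in the vee, untouched by the fingers, with the clamp still raised clear of it (x of fresh_center in the frame of stand between -0.004 and 0.004 m and z of fresh_center in the frame of stand between 0.0545 and 0.0625 m and y of fresh_center in the frame of stand between -0.018 and 0.018 m and angle between the x axis of fresh_center and the y axis of stand, either way round below 0.06 rad and y of fresh_cap in the frame of stand above 0.04 m and contact force between the fingers and fresh below 0.05 N and linear speed of fresh below 0.02 m/s and angular speed of fresh below 0.5 rad/s and value of joint clamp below 0.025 m), for 0.3 s.
3. the clamp is down on the filter (x of fresh_center in the frame of stand between -0.004 and 0.004 m and z of fresh_center in the frame of stand between 0.0545 and 0.0625 m and y of fresh_center in the frame of stand between -0.018 and 0.018 m and angle between the x axis of fresh_center and the y axis of stand, either way round below 0.06 rad and y of fresh_cap in the frame of stand above 0.04 m and value of joint clamp between 0.0282 and 0.0325 m and contact force between clamp and fresh above 0.2 N), for 0.2 s.
At the end, for the whole second after the job is handed in: Fresh filter still in the vee: axis within 4 mm of the seated line and 0.06 rad of its direction, centre within 18 mm of the middle endways, blue cap to the blue end; clamp bearing on it, pushed down 28.2 to 32.5 mm; nothing held (all of step 3 and linear speed of fresh below 0.02 m/s and angular speed of fresh below 0.5 rad/s and contact force between the fingers and fresh below 0.05 N); the robot touches nothing.
It fails at once if the fresh filter is dropped or thrown: it moves faster than 0.7 m/s while not in the fingers (linear speed of fresh above 0.7 m/s and contact force between the fingers and fresh below 0.05 N).
It fails at once if the spent filter is moved more than 20 mm (distance of spent_center from where it was at the start of the episode above 0.02 m).
It fails at once if the bottle is moved more than 20 mm (distance of bottle_mid from where it was at the start of the episode above 0.02 m).
It fails at once if the cup is moved more than 20 mm (distance of beaker_mid from where it was at the start of the episode above 0.02 m).
It also fails if it takes over 69 s, if anything falls off the work surface, if the arm or the gripper's body presses on something with over 40 N, if the wrist force passes 120 N, or if a joint passes its speed limit or range.

## Robot

A 6-joint arm with a two-finger parallel gripper is mounted at the origin on the work surface. World frame = base frame: x ahead of the robot, y to its left, z up, the work surface at z = 0. Lengths are in m, angles in rad, forces in N, time in s.
With the tool pointing down it reaches from about 0.25 to 0.775 m from the base axis. Payload 4 kg.
Tool frame: the origin (TCP) lies between the finger pads; the fingertips stand 11 mm ahead of it and the grasp point (between the pads) lies 8 mm behind it; z points along the fingers, y is the direction in which the jaws open and shut (so a half turn about z gives the same grasp; the last joint's range is limited). The gripper opens to 94 mm and grips with 3 to 60 N. Pads are 16 mm wide; open, the fingers measure 119 mm over their backs; the gripper's body (75 mm by 177 mm) begins 78 mm behind the grasp point.
Start: joints at [-1.284, 0.087, 1.371, -0, 1.684, -0.103], TCP at [0.209, -0.509, 0.217] pointing down, gripper open.
Joint ranges: [-3.1, 3.1], [-0.76, 2.03], [0.27, 2.55], [-1.08, 4.22], [0.17, 2.65], [-2.57, 2.57]. Speed limits (rad/s): [2.79, 2.79, 3.14, 3.14, 3.14, 3.14].

## Interface

Orientations are given as [roll, pitch, yaw] about the fixed x, y, z axes, in that order (R = Rz(yaw) Ry(pitch) Rx(roll)).
In Python, from bench import get_obs, cams, ticket gives the robot as it stands. The module is installed in compiled form; this text tells all that it offers.
- The arm moves only by the shell command python3 -m crank 'ROWS'. ROWS is JSON, a list of rows, each an object of numbers: "tx", "ty", "tz": the shift along the tool's x, y, z in cm; "twist": the turn about the tool's z in degrees; "grip": the opening, from 0 (shut) to 1 (fully open). In form: [{"tx": .., "ty": .., "tz": .., "twist": .., "grip": ..}, ...]. A call has 1 to 12 rows; each row shifts and turns the commanded pose from where the row before left it, along the tool's axes as they then stand; what a row does not reach is not made up. A row lasts 1/8 s, in which the tool goes at most 62.5 mm and 10.7 degrees, less where a joint would pass 70% of its speed; a pose out of reach is approached as far as the arm can. A call is refused whole if a number of a shift passes 6.25 or a number of a turn 10.7, either way. A call with a gripper value outside its range is refused whole. The fingers move at their own pace and stop on an object; the grip force is fixed at half the most. Time passes only in rows, so rows that do not move let the fingers close. It gives the time, the measured TCP pose, the force and the opening at its end, in the units of the state.
- get_obs(): the state, without advancing time (a new reading comes with each control period).
- cams.snapshot(name): name is "scene" or "top"; returns a dict with "frame" (400x640x3 uint8, red, green, blue), "intrinsics" (3x3 intrinsics, pixels), "R" (3x3) and "t" (3): a world point X has camera coordinates R X + t. Camera axes: x right, y down, z forward; pixel columns grow to the right and rows downward; lengths in m; the calibration is good to about 2 mm. A picture is of the moment at which its call begins. There is no depth.
- ticket.close_job(): hands the job in, once; it reports no verdict.
Trained networks look in a picture, given as the dict that the camera call returned (one of the last four; its "shot" number tells which), for a name from the list of things; names that differ only in an ending like _2 or _b are one class to them, and where a whole thing is asked for, a point or a joint stands for the part that bears it (a point fixed in the world has none). Each returns a list of dicts, best first, with "conf" (0 to 1); they miss things now and then, are a little off and sometimes report something else, mostly with a low value. They report only what shows in the picture. A call takes as long as a camera call. They do not tell look-alikes from the thing itself.
- cams.outline_of(picture, query): "region" (400x640 bool, what is visible of it) and "centre" ([column, row] in pixels, amid what is visible of it).
The state is a dict: "time": time; "joint_positions": joint angles; "qvel": joint speeds; "joint_torque": joint torques, N m; "tool_pos": TCP position; "ee_rot": TCP orientation; "wrist_force": force on the tool from outside, world axes, zero at the start; "wrist_torque": the same for the moment, N m; "width": finger opening in m.
Only numpy, scipy, OpenCV 4.12 (cv2) and the standard library are available. Lean on these libraries where they do the work, as an engineer would, in place of code of your own. Each camera call takes 0.05 s, during which the arm holds its last target.

## Working session

There is one attempt and no reset: what is moved stays moved. The work goes in short steps, Python scripts to look and compute and a shell command to move; the robot and the scene stay as the last step left them, time stands still between calls to the robot, and variables do not carry over. Pictures are saved under pics/ and viewed, and the job is handed in when it is done.

```bash
mkdir -p pics; ls; python3 - <<'E'
from bench import get_obs,cams
import cv2,json,numpy as np
print(get_obs())
for n in("scene","top"):
    p=cams.snapshot(n); cv2.imwrite(f"pics/{n}0.png",p["frame"][:,:,::-1]); print(n,p["intrinsics"],p["R"],p["t"],p["shot"])
    np.savez(f"{n}0.npz",**{k:p[k] for k in("frame","intrinsics","R","t")})
    for q in["fresh_center","spent_center","rack_a","stand","head","clamp","knob_top","bottle_mid","beaker_mid"]:
        try:
            r=cams.outline_of(p,q); print(q,[(round(d["conf"],2),np.round(d["centre"]),int(d["region"].sum())) for d in r])
        except Exception as e: print(q,e)
print(get_obs()["time"])
E
```

```text
pics
{'time': 0.0, 'joint_positions': array([-1.28408338e+00,  8.79760450e-02,  1.37223877e+00, -2.29427945e-05,
        1.68360178e+00, -1.03086262e-01]), 'qvel': array([-0.00102394,  0.00012545,  0.00074269,  0.00068029,  0.00170578,
        0.00110848]), 'joint_torque': array([-1.52303110e-04, -3.40180814e+01, -3.02424753e+01,  7.19401217e-02,
        3.30155867e-02, -1.76321901e-04]), 'tool_pos': array([ 0.20884836, -0.50823966,  0.21530051]), 'ee_rot': array([-3.13937817e+00, -2.06170635e-04,  3.89796426e-01]), 'wrist_force': array([0.20025338, 0.52739356, 0.8028225 ]), 'wrist_torque': array([-0.02181457,  0.07584337,  0.01380409]), 'width': 0.09414678069450536}
scene [[506.90853703   0.         315.73675655]
 [  0.         506.90853703 195.65629519]
 [  0.           0.           1.        ]] [[ 0.8102048   0.58612048  0.00556421]
 [ 0.43139616 -0.58984625 -0.68262636]
 [-0.39681926  0.55546754 -0.73074639]] [-0.57207171 -0.09639838  1.88476507] 1
fresh_center [(0.86, array([383., 235.]), 596), (0.84, array([278., 180.]), 437), (0.74, array([319., 206.]), 540), (0.7, array([326.
[... 830 characters left out ...]
5 0.60569473 1.29391249] 2
fresh_center [(0.88, array([170., 285.]), 1071), (0.76, array([277., 121.]), 947), (0.59, array([278., 285.]), 991)]
spent_center [(0.62, array([224., 213.]), 972), (0.34, array([446., 219.]), 6088)]
rack_a [(0.91, array([287., 202.]), 686), (0.68, array([340., 128.]), 805), (0.6, array([228., 201.]), 677), (0.54, array([444., 218.]), 5982)]
stand [(0.61, array([442., 219.]), 5832)]
head [(0.66, array([442., 219.]), 5919), (0.56, array([350., 279.]), 604)]
clamp [(0.72, array([476., 204.]), 239)]
knob_top [(0.61, array([478., 204.]), 228), (0.2, array([293., 201.]), 996)]
bottle_mid [(0.89, array([342., 128.]), 767)]
beaker_mid [(0.7, array([352., 279.]), 644)]
1.0
```

```bash
python3 - <<'E'
import cv2
a=cv2.imread("pics/scene0.png");b=cv2.imread("pics/top0.png")
cv2.imwrite("pics/s0c.png",cv2.resize(a[110:370,150:450],None,fx=2.3,fy=2.3,interpolation=cv2.INTER_CUBIC))
cv2.imwrite("pics/t0c.png",cv2.resize(b[80:330,130:550],None,fx=1.9,fy=1.9,interpolation=cv2.INTER_CUBIC))
E
```

```text
(no output)
```

View pics/s0c.png

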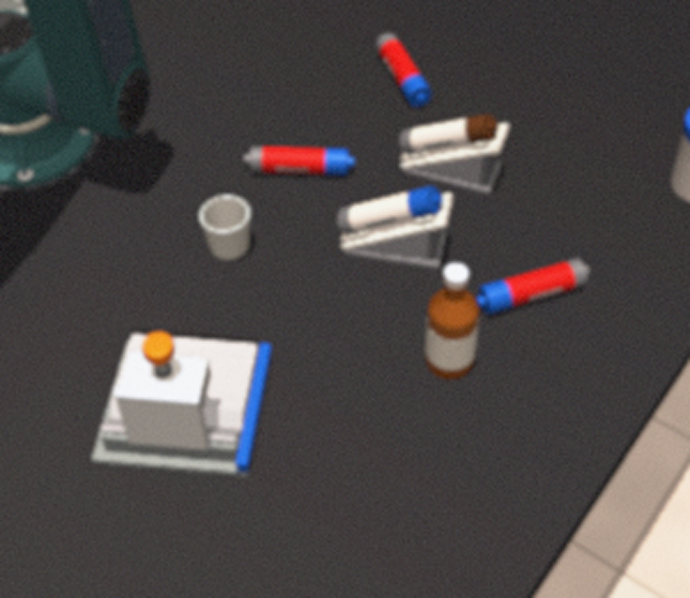

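View pics/t0c.png

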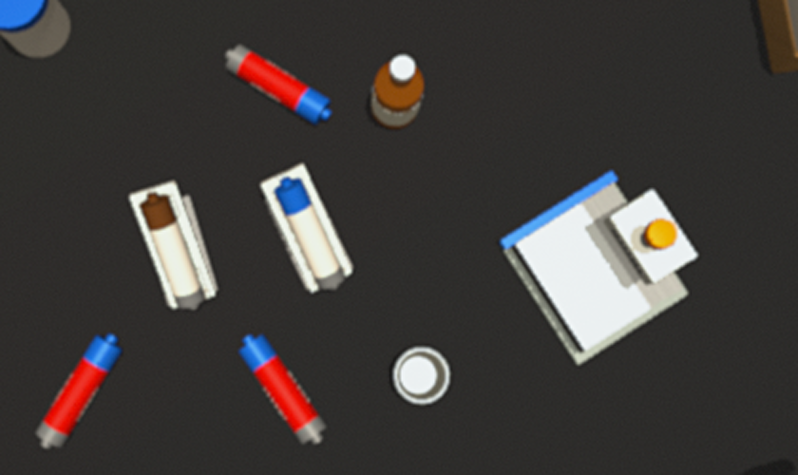

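```bash
python3 - <<'E'
import cv2
a=cv2.imread("pics/scene0.png");b=cv2.imread("pics/top0.png")
def c(im,x0,y0,x1,y1,f): 
    return cv2.resize(im[y0:y1,x0:x1],None,fx=f,fy=f,interpolation=cv2.INTER_NEAREST)
def grid(o,x0,y0,f,st=10):
    for k in range(0,o.shape[1]//f,st):
        cv2.putText(o,str(x0+k),(k*f,10),0,.35,(0,255,255),1); cv2.line(o,(k*f,12),(k*f,18),(0,255,255),1)
    for k in range(0,o.shape[0]//f,st):
        cv2.putText(o,str(y0+k),(0,k*f+4),0,.35,(0,255,255),1)
    return o
cv2.imwrite("pics/z1.png",grid(c(a,290,185,355,230,10),290,185,10))
cv2.imwrite("pics/z2.png",grid(c(b,260,160,325,240,7),260,160,7))
cv2.imwrite("pics/z3.png",grid(c(a,185,245,275,320,8),185,245,8))
cv2.imwrite("pics/z4.png",grid(c(b,390,165,505,275,5),390,165,5))
E
```

```text
(no output)
```

View pics/z1.png

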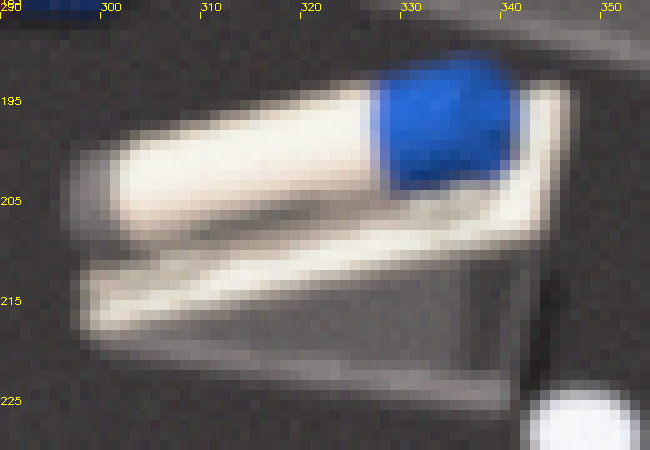

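View pics/z2.png

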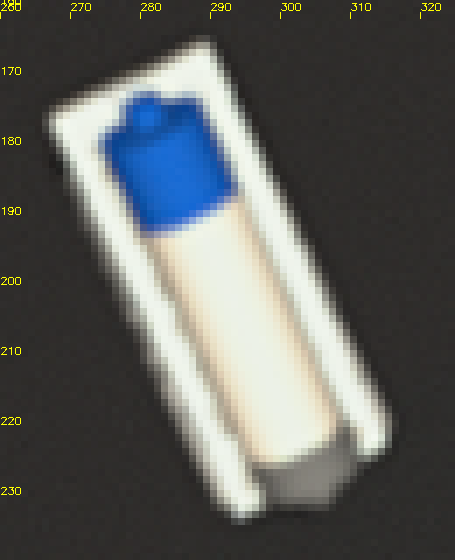

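View pics/z3.png

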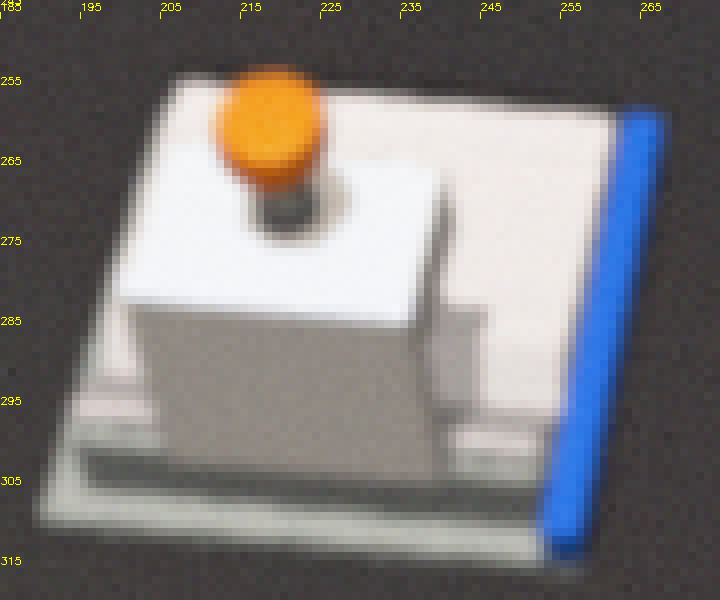

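View pics/z4.png

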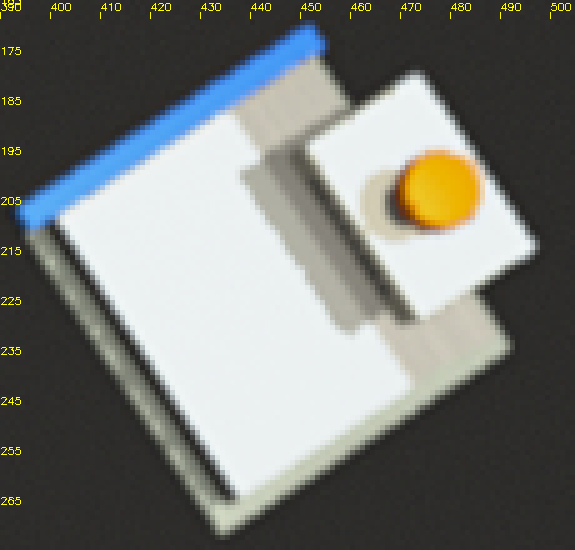

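```bash
cat > fit.py <<'E'
import numpy as np,cv2
from scipy.optimize import least_squares,minimize
C={n:dict(np.load(n+"0.npz")) for n in("scene","top")}
def proj(n,P):
    c=C[n];q=np.atleast_2d(P)@c["R"].T+c["t"];q=q@c["intrinsics"].T;return q[:,:2]/q[:,2:]
def ray(n,uv,z):
    c=C[n];d=c["R"].T@np.linalg.solve(c["intrinsics"],[uv[0],uv[1],1]);o=-c["R"].T@c["t"];return o+d*(z-o[2])/d[2]
def T(p,P):
    P=np.atleast_2d(P);c,s=np.cos(p[2]),np.sin(p[2]);return np.c_[p[0]+c*P[:,0]-s*P[:,1],p[1]+s*P[:,0]+c*P[:,1],P[:,2]]
def mask(n,hulls,ss=8):
    m=np.zeros((400*ss,640*ss),np.uint8)
    for h in hulls:
        q=cv2.convexHull(((proj(n,h)+.5)*ss).astype(np.float32)).astype(np.int32);cv2.fillConvexPoly(m,q,255)
    return cv2.GaussianBlur(cv2.resize(m,(640,400),interpolation=cv2.INTER_AREA).astype(float)/255,(0,0),.7)
def cyl(c,a,s0,s1,r):
    u=np.cross(a,[0,0,1]);u/=np.linalg.norm(u);v=np.cross(a,u);t=np.linspace(0,2*np.pi,40)[:,None]
    k=r*(np.cos(t)*u+np.sin(t)*v);return np.r_[c+a*s0+k,c+a*s1+k]
E
python3 - <<'E'
from fit import *
B=1e-3
pts=[("top",(-26,50,147),(450,194)),("top",(40,50,147),(472.5,179.5)),("top",(-26,-50,147),(474,229.5)),("top",(40,-50,147),(497,213.5)),
("scene",(40,50,147),(236,285.5)),("scene",(40,-50,147),(200.5,282)),("scene",(-26,50,147),(239.7,266)),
("top",(-17,85,47),(437,187.5)),("top",(-17,-85,47),(471.5,241))]
def res(p):
    r=[]
    for n,P,uv in pts: r.append(proj(n,T(p,np.array(P)*B))[0]-uv)
    for n,uv in(("top",(477,203)),("scene",(217.8,260.3))):
        r.append(proj(n,T(p,[0,0,.216-p[3]]))[0]-uv)
    return np.ravel(r)
best=least_squares(res,[.3,-.4,-1.0,.005],loss="soft_l1")
print("stand",best.x,np.degrees(best.x[2]));print(np.round(res(best.x).reshape(-1,2),1))
st=best.x
for nm,P in(("ledge",(-113,0,64)),("vee",(0,0,58.3)),("b",(-135,-100,5)),("b",(50,-100,5))):
    w=T(st,np.array(P)*B);print(nm,w.round(4),proj("top",w).round(1),proj("scene",w).round(1))
# fresh
obs={}
for n in C:
    f=C[n]["frame"].astype(float);bl=np.clip((f[:,:,2]-f[:,:,0]-20)/120,0,1)
    w=np.zeros((400,640));(x0,y0,x1,y1)={"top":(262,165,302,202),"scene":(322,185,346,210)}[n];w[y0:y1,x0:x1]=1;obs[n]=(bl*w,(x0,y0,x1,y1))
def cost(p,full=False):
    y=p[3];a=np.array([np.cos(y)*np.cos(np.pi/6),np.sin(y)*np.cos(np.pi/6),.5]);c=p[:3];s=0
    for n in C:
        m=mask(n,[cyl(c,a,.041,.075,.02),cyl(c,a,.075,.085,.0075)]);x0,y0,x1,y1=obs[n][1]
        s+=((m-obs[n][0])[y0:y1,x0:x1]**2).sum()
    gm=cyl(c,a,-.041-p[4],-.041-p[4]+1e-5,.02)
    h=proj("top",cyl(c,a,p[4],p[4],.02)[:40]);d=np.array([33.5,-17])/37.6
    # silhouette extremes across image axis
    k=h@d;mid=(h[k.argmax()]+h[k.argmin()])/2
    e=mid-np.array([303.2,224.2]);ep=e@d
    s+=ep**2*3
    return (s,mid,ep) if full else s
g=ray("top",(292,204),.07);print(g)
for y0 in(.3,.45,.6):
    b=minimize(cost,[g[0],g[1],.07,y0,-.058],method="Nelder-Mead",options=dict(initial_simplex=np.array([g[0],g[1],.07,y0,-.058])+np.r_[np.zeros((1,5)),np.diag([.02,.02,.02,.15,.01])],maxiter=500,xatol=1e-5,fatol=1e-4))
    print(b.x.round(4),np.degrees(b.x[3]).round(1),b.fun,cost(b.x,True)[1:])
np.savez("res.npz",st=st,fr=b.x)
E
```

```text
stand [ 0.57182552 -0.26745693 -1.02867243  0.02155958] -58.93858900350766
[[ 0.1 -0.4]
 [ 0.  -0.5]
 [ 0.  -0.9]
 [-0.4  0.3]
 [-0.9 -1.1]
 [-1.8 -0.4]
 [-0.1 -1.6]
 [-2.1 -1. ]
 [ 0.9  0.6]
 [ 0.3 -0.5]
 [-0.1  0.4]]
ledge [[ 0.5135 -0.1707  0.064 ]] [[424.3 233.3]] [[231.5 255.6]]
vee [[ 0.5718 -0.2675  0.0583]] [[460.2 209.8]] [[224.1 288.4]]
b [[ 0.4165 -0.2034  0.005 ]] [[433.9 271.7]] [[203.8 258.9]]
b [[ 0.512  -0.3619  0.005 ]] [[491.3 233.8]] [[189.  310.5]]
[0.59627652 0.16268938 0.07      ]
[ 0.5995  0.1609  0.0735  0.4401 -0.0543] 25.2 36.21075835740536 (array([301.05706952, 220.06443475]), np.float64(-0.039456432377609554))
[ 0.5997  0.1606  0.0738  0.4389 -0.0536] 25.1 35.55767871217345 (array([301.0236258 , 219.74479493]), np.float64(0.075264644196888))
[ 0.5994  0.1606  0.0746  0.4306 -0.0476] 24.7 35.863554467291856 (array([299.98718777, 217.95606048]), np.float64(-0.03942121767706004))
```

```bash
python3 - <<'E'
from fit import *
B=1e-3
pts=[("top",(-26,50,147),(450.3,193.7)),("top",(40,50,147),(472.5,179.2)),("top",(-26,-50,147),(472.5,229)),("top",(40,-50,147),(497,213.5)),
("scene",(40,50,147),(236,285.2)),("scene",(40,-50,147),(199.7,282.2)),("scene",(-26,50,147),(239.7,267)),
("top",(-17,-85,47),(471.5,241)),("top",(-135,-100,0),(433,271.5)),("top",(50,-100,0),(491.5,234.5))]
ob={}
for n,(x0,y0,x1,y1) in {"top":(465,188,495,218),"scene":(207,248,232,272)}.items():
    f=C[n]["frame"].astype(float);o=np.clip((f[:,:,0]-f[:,:,2]-30)/130,0,1);ob[n]=(o[y0:y1,x0:x1],(x0,y0,x1,y1))
def pr(p): return np.array([proj(n,T(p,np.array(P)*B))[0]-uv for n,P,uv in pts])
def cost(p):
    k=T(p,[0,0,0])[0];s=0
    for n in C:
        x0,y0,x1,y1=ob[n][1];m=mask(n,[cyl(k,np.array([1e-9,0,1.]),.196-p[3],.216-p[3],.019)])[y0:y1,x0:x1]
        s+=((m-ob[n][0])**2).sum()
    r=pr(p);return s+ (np.sqrt(1+(r**2).sum(1))-1).sum()*3
x=np.array([.572,-.267,-1.03,.012])
b=minimize(cost,x,method="Nelder-Mead",options=dict(initial_simplex=x+np.r_[np.zeros((1,4)),np.diag([.01,.01,.05,.008])],xatol=1e-5,fatol=1e-3))
print(b.x.round(4),np.degrees(b.x[2]),b.fun);print(pr(b.x).round(1).tolist())
fr=np.load("res.npz")["fr"];np.savez("res.npz",st=b.x,fr=fr)
y=fr[3];a=np.array([np.cos(y)*np.cos(np.pi/6),np.sin(y)*np.cos(np.pi/6),.5]);c=fr[:3]
for n,(x0,y0,x1,y1,f) in {"top":(260,160,500,280,3),"scene":(190,180,360,320,4)}.items():
    im=cv2.resize(C[n]["frame"][y0:y1,x0:x1,::-1],None,fx=f,fy=f,interpolation=cv2.INTER_NEAREST).copy()
    def pl(P,col,closed=True): cv2.polylines(im,[((proj(n,P)+.5-[x0,y0])*f).astype(int)],closed,col,1)
    for s in(-.075,-.063,.041,.075): pl(cyl(c,a,s,s,.02)[:40],(0,255,0))
    k=T(b.x,[0,0,0])[0]
    pl(cyl(k,np.array([1e-9,0,1.]),.216-b.x[3],.3,.019)[:40],(255,0,255))
    for z,xx,yy in((147,(-26,40),(-50,50)),(47,(-17,-17),(-85,85)),(0,(-135,50),(-100,100)),(43.5,(-124,-124),(-85,85))):
        pl(T(b.x,np.array([(xx[0],yy[0],z),(xx[1],yy[0],z),(xx[1],yy[1],z),(xx[0],yy[1],z)])*B),(0,0,255))
    cv2.imwrite(f"pics/ov_{n}.png",im)
E
```

```text
[ 0.5724 -0.267  -1.0362  0.0113] -59.37035328571925 64.42374184655185
[[-0.3, -0.5], [0.0, -0.4], [1.2, -0.6], [-0.7, 0.2], [-0.8, -0.7], [-0.8, -0.7], [0.2, -2.5], [0.5, 0.5], [-0.2, -0.1], [-1.2, -0.5]]
```

View pics/ov_top.png

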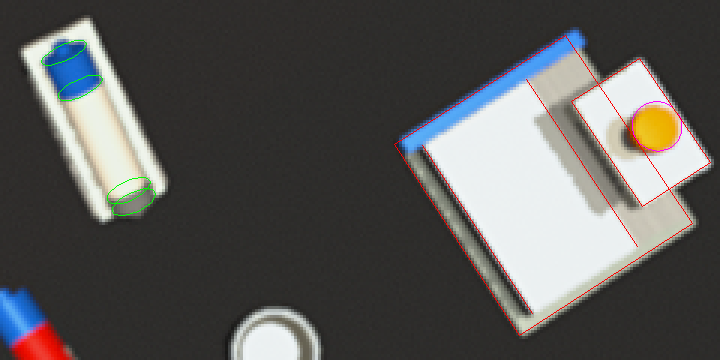

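View pics/ov_scene.png

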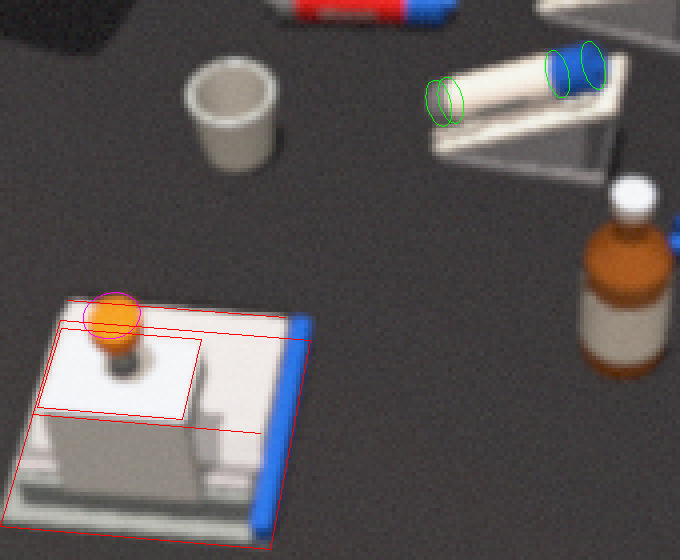

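```bash
cat > go.py <<'E'
from bench import get_obs
import numpy as np
from fit import T
R=np.load("res.npz");st=R["st"];fr=R["fr"]
def need(pos,yawdeg=None):
    o=get_obs();p=np.array(o["tool_pos"]);y=o["ee_rot"][2];d=np.array(pos)-p
    x=[np.cos(y),np.sin(y),0];yy=[np.sin(y),-np.cos(y),0]
    print("t",round(o["time"],2),"pos",p.round(4),"rot",np.degrees(o["ee_rot"]).round(1),"w",round(o["width"],4),"F",np.round(o["wrist_force"],1),"j",np.round(o["joint_positions"],2))
    print("tx %.2f ty %.2f tz %.2f cm"%(d@x*100,d@yy*100,-d[2]*100), "" if yawdeg is None else "twist %.1f"%(np.degrees(y)-yawdeg))
    s=np.array([p[0]-st[0],p[1]-st[1]]);c,q=np.cos(st[2]),np.sin(st[2]);print("in stand",(np.array([c*s[0]+q*s[1],-q*s[0]+c*s[1]])*1000).round(1))
E
python3 -c "
from go import *
from fit import ray
print('bottle',ray('top',(341,127),.1),'cup',ray('top',(352,279),.06))"
python3 -m crank '[{"tx":2.4,"ty":-1.8,"twist":-2.7,"grip":1},{"tx":4.8,"ty":-3.6},{"tx":4.8,"ty":-3.6},{"tx":4.8,"ty":-3.6},{"tx":4.8,"ty":-3.6},{"tx":4.8,"ty":-3.6},{"tx":4.8,"ty":-3.6},{"tx":4.8,"ty":-3.6},{"tx":4.8,"ty":-3.6},{"tx":4.8,"ty":-3.6},{"tx":4.8,"ty":-3.6},{"tx":4.8,"ty":-3.6}]'
python3 -c "
from go import *
need([fr[0],fr[1],.15],25)"
```

```text
bottle [0.78594696 0.03356695 0.1       ] cup [0.40409541 0.01662383 0.06      ]
t 1.0 pos [ 0.209  -0.5088  0.2165] rot [180.    0.   22.3] w 0.0937 F [-0.5 -0.3  0.6] j [-1.28  0.09  1.37 -0.    1.68 -0.1 ]
tx 61.55 ty -47.08 tz 6.65 cm twist -2.7
in stand [  22.9 -435.8]invalid input at $[0]: expected keys tx, ty, tz, twist, grip
```

```bash

python3 -m crank '[{"tx":2.4,"ty":-1.8,"tz":0,"twist":-2.7,"grip":1},{"tx":4.8,"ty":-3.6,"tz":0,"twist":0,"grip":1},{"tx":4.8,"ty":-3.6,"tz":0,"twist":0,"grip":1},{"tx":4.8,"ty":-3.6,"tz":0,"twist":0,"grip":1},{"tx":4.8,"ty":-3.6,"tz":0,"twist":0,"grip":1},{"tx":4.8,"ty":-3.6,"tz":0,"twist":0,"grip":1},{"tx":4.8,"ty":-3.6,"tz":0,"twist":0,"grip":1},{"tx":4.8,"ty":-3.6,"tz":0,"twist":0,"grip":1},{"tx":4.8,"ty":-3.6,"tz":0,"twist":0,"grip":1},{"tx":4.8,"ty":-3.6,"tz":0,"twist":0,"grip":1},{"tx":4.8,"ty":-3.6,"tz":0,"twist":0,"grip":1},{"tx":4.8,"ty":-3.6,"tz":0,"twist":0,"grip":1}]'
python3 -c "
from go import *
need([fr[0],fr[1],.15],25)"
```

```text
time: 2.5
tool_pos: [0.5359, 0.1011, 0.2167]
ee_rot: [3.141, -0.001, 0.437]
wrist_force: [1.0, -0.8, -0.4]
width: 0.0936
t 2.5 pos [0.5359 0.1011 0.2167] rot [180.  -0.  25.] w 0.0936 F [ 1.  -0.8 -0.4] j [ 0.08  0.08  1.38 -0.    1.68  1.22]
tx 8.27 ty -2.70 tz 6.67 cm twist 0.0
in stand [-335.4  156.2]
```

```bash

python3 -m crank '[{"tx":3.3,"ty":-1.1,"tz":0,"twist":0,"grip":1},{"tx":3.3,"ty":-1.1,"tz":1,"twist":0,"grip":1},{"tx":1.7,"ty":-0.5,"tz":3,"twist":0,"grip":1},{"tx":0,"ty":0,"tz":2.7,"twist":0,"grip":1},{"tx":0,"ty":0,"tz":0,"twist":0,"grip":1}]'
python3 - <<'E'
from go import *
from bench import cams
import cv2
need([fr[0],fr[1],fr[2]-.004],np.degrees(fr[3]))
for n,(x0,y0,x1,y1) in {"top":(220,130,380,270),"scene":(260,130,400,250)}.items():
    f=cams.snapshot(n)["frame"][y0:y1,x0:x1,::-1];cv2.imwrite(f"pics/a_{n}.png",cv2.resize(f,None,fx=4,fy=4))
E
```

```text
time: 3.12
tool_pos: [0.5973, 0.1587, 0.1461]
ee_rot: [-3.14, 0.006, 0.437]
wrist_force: [-0.5, 0.6, -0.6]
width: 0.0941
t 3.12 pos [0.5973 0.1587 0.1461] rot [-179.9    0.4   25.1] w 0.0941 F [-0.5  0.6 -0.6] j [ 0.17  0.27  1.3  -0.    1.58  1.3 ]
tx 0.27 ty -0.08 tz 7.55 cm twist 0.4
in stand [-353.6  238.3]
```

View pics/a_top.png

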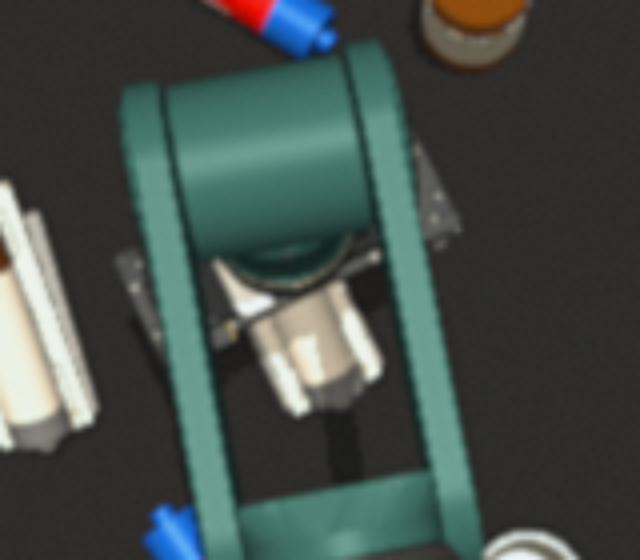

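View pics/a_scene.png

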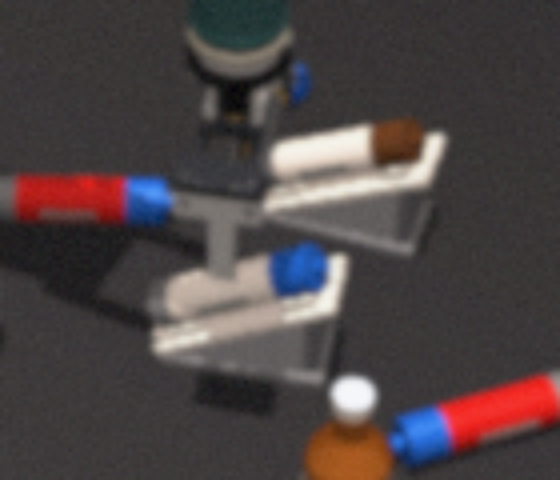

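```bash

python3 -m crank '[{"tx":0.2,"ty":-0.1,"tz":2.0,"twist":0,"grip":1},{"tx":0,"ty":0,"tz":2.0,"twist":0,"grip":1},{"tx":0,"ty":0,"tz":1.5,"twist":0,"grip":1},{"tx":0,"ty":0,"tz":1.0,"twist":0,"grip":1},{"tx":0,"ty":0,"tz":0.7,"twist":0,"grip":1},{"tx":0,"ty":0,"tz":0,"twist":0,"grip":1}]'
python3 -c "
from go import *
need([fr[0],fr[1],fr[2]-.004],25)"
```

```text
time: 3.98
tool_pos: [0.6002, 0.1605, 0.0771]
ee_rot: [-3.142, 0.001, 0.437]
wrist_force: [-0.1, -0.1, 1.1]
width: 0.0939
t 3.98 pos [0.6002 0.1605 0.0771] rot [-180.    0.   25.] w 0.0939 F [-0.1 -0.1  1.1] j [ 0.17  0.31  1.39 -0.    1.44  1.3 ]
tx -0.07 ty -0.04 tz 0.65 cm twist 0.0
in stand [-353.7  241.8]
```

```bash

python3 -m crank '[{"tx":0,"ty":0,"tz":0.5,"twist":0,"grip":1},{"tx":0,"ty":0,"tz":0.2,"twist":0,"grip":1},{"tx":0,"ty":0,"tz":0,"twist":0,"grip":0.7},{"tx":0,"ty":0,"tz":0,"twist":0,"grip":0.5},{"tx":0,"ty":0,"tz":0,"twist":0,"grip":0.3},{"tx":0,"ty":0,"tz":0,"twist":0,"grip":0.2},{"tx":0,"ty":0,"tz":0,"twist":0,"grip":0.2},{"tx":0,"ty":0,"tz":0,"twist":0,"grip":0.2}]'
python3 -c "
from go import *
need([fr[0],fr[1],fr[2]-.004],25)"
```

```text
time: 4.97
tool_pos: [0.5999, 0.1616, 0.0705]
ee_rot: [-3.139, 0.0, 0.437]
wrist_force: [-0.5, 2.5, 0.3]
width: 0.0394
t 4.97 pos [0.5999 0.1616 0.0705] rot [-179.9    0.    25. ] w 0.0394 F [-0.5  2.5  0.3] j [0.17 0.31 1.4  0.   1.43 1.3 ]
tx -0.08 ty 0.07 tz -0.01 cm twist 0.0
in stand [-354.8  242. ]
```

```bash

python3 -m crank '[{"tx":0,"ty":0,"tz":-0.7,"twist":0,"grip":0.2},{"tx":0,"ty":0,"tz":-1.5,"twist":0,"grip":0.2},{"tx":0,"ty":0,"tz":-2,"twist":0,"grip":0.2},{"tx":0,"ty":0,"tz":-2,"twist":0,"grip":0.2},{"tx":0,"ty":0,"tz":-2,"twist":0,"grip":0.2},{"tx":0,"ty":0,"tz":-0.8,"twist":0,"grip":0.2},{"tx":0,"ty":0,"tz":0,"twist":-3,"grip":0.2},{"tx":0,"ty":0,"tz":0,"twist":-2.6,"grip":0.2}]'
python3 - <<'E'
from go import *
need(list(T(st,[-.108,0,0])[0][:2])+[.13],np.degrees(st[2])+90)
from bench import cams
import cv2
f=cams.snapshot("scene")["frame"][120:250,250:410,::-1];cv2.imwrite(f"pics/b_scene.png",cv2.resize(f,None,fx=4,fy=4))
E
```

```text
time: 5.98
tool_pos: [0.6002, 0.1604, 0.1605]
ee_rot: [3.141, 0.0, 0.536]
wrist_force: [0.2, 0.5, -3.1]
width: 0.0392
t 5.97 pos [0.6002 0.1604 0.1605] rot [180.    0.   30.7] w 0.0392 F [ 0.2  0.5 -3.1] j [ 0.17  0.26  1.28 -0.    1.6   1.2 ]
tx -24.21 ty 24.52 tz 3.05 cm twist 0.1
in stand [-353.6  241.7]
```

View pics/b_scene.png

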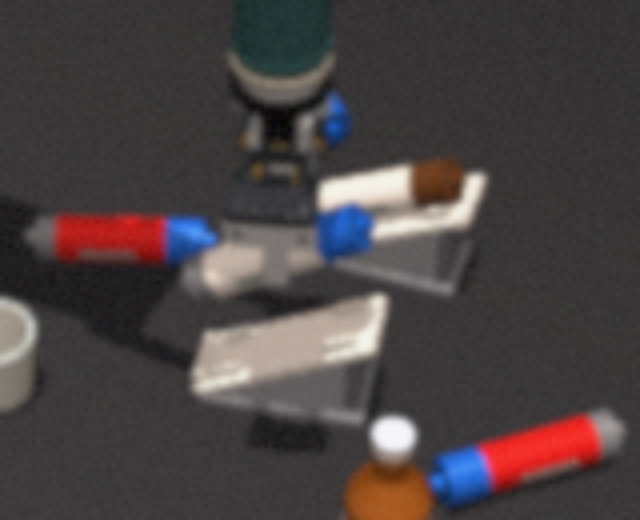

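```bash

python3 -m crank '[{"tx":-1.5,"ty":1.5,"tz":0,"twist":0,"grip":0.2},{"tx":-3,"ty":3,"tz":0,"twist":0,"grip":0.2},{"tx":-3.5,"ty":3.4,"tz":0,"twist":0,"grip":0.2},{"tx":-3.5,"ty":3.4,"tz":0,"twist":0,"grip":0.2},{"tx":-3.5,"ty":3.4,"tz":0,"twist":0,"grip":0.2},{"tx":-3.5,"ty":3.4,"tz":0,"twist":0,"grip":0.2},{"tx":-3,"ty":3,"tz":0,"twist":0,"grip":0.2},{"tx":-1.7,"ty":1.5,"tz":0,"twist":0,"grip":0.2},{"tx":-0.9,"ty":0.6,"tz":1.5,"twist":0,"grip":0.2},{"tx":0,"ty":0,"tz":1.5,"twist":0,"grip":0.2},{"tx":0,"ty":0,"tz":0,"twist":0,"grip":0.2},{"tx":0,"ty":0,"tz":0,"twist":0,"grip":0.2}]'
python3 - <<'E'
from go import *
need(list(T(st,[-.119,0,0])[0][:2])+[.11],np.degrees(st[2])+90)
from bench import cams
import cv2
for n,(x0,y0,x1,y1) in {"top":(340,150,520,300),"scene":(170,180,330,330)}.items():
    f=cams.snapshot(n)["frame"][y0:y1,x0:x1,::-1];cv2.imwrite(f"pics/c_{n}.png",cv2.resize(f,None,fx=4,fy=4))
E
```

```text
time: 7.52
tool_pos: [0.5114, -0.1609, 0.1302]
ee_rot: [-3.141, 0.0, 0.536]
wrist_force: [0.5, 0.6, -1.9]
width: 0.0391
t 7.53 pos [ 0.5114 -0.1609  0.1302] rot [-180.     0.    30.7] w 0.0391 F [ 0.5  0.6 -1.9] j [-0.41  0.09  1.54  0.    1.51  0.62]
tx -0.16 ty 0.34 tz 2.02 cm twist 0.1
in stand [-122.4    1.6]
```

View pics/c_scene.png

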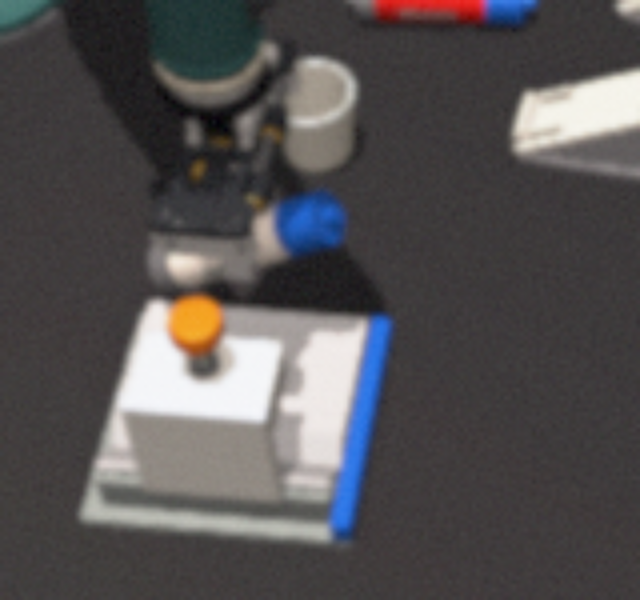

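View pics/c_top.png

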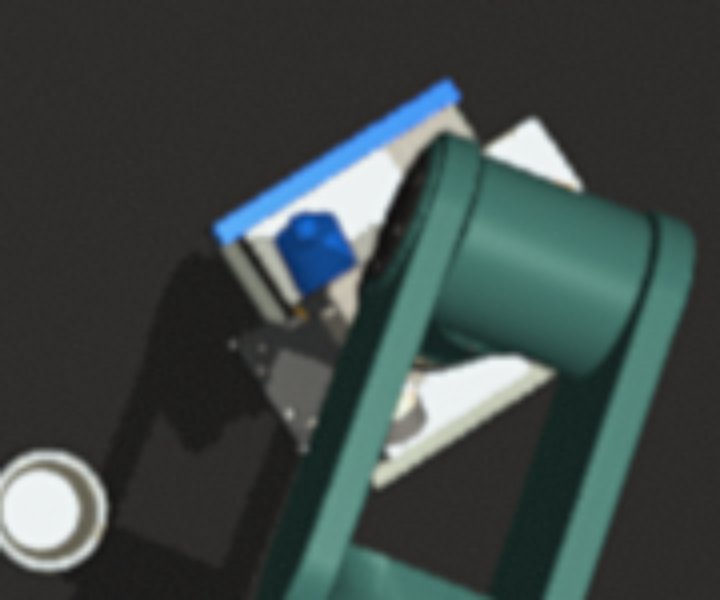

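```bash

python3 -m crank '[{"tx":-0.15,"ty":0.35,"tz":1,"twist":0,"grip":0.2},{"tx":0,"ty":0,"tz":1.4,"twist":0,"grip":0.2},{"tx":0,"ty":0,"tz":0.7,"twist":0,"grip":0.2},{"tx":0,"ty":0,"tz":0.4,"twist":0,"grip":0.2},{"tx":0,"ty":0,"tz":0.4,"twist":0,"grip":0.2},{"tx":0,"ty":0,"tz":0.4,"twist":0,"grip":0.2}]'
python3 - <<'E'
from go import *
need(list(T(st,[-.119,0,0])[0][:2])+[.062],np.degrees(st[2])+90)
E
```

```text
time: 8.38
tool_pos: [0.5138, -0.1657, 0.0893]
ee_rot: [3.138, -0.004, 0.535]
wrist_force: [3.7, 1.7, 3.8]
width: 0.0392
t 8.38 pos [ 0.5138 -0.1657  0.0893] rot [179.8  -0.3  30.6] w 0.0392 F [3.7 1.7 3.8] j [-0.42  0.12  1.59  0.    1.43  0.62]
tx -0.12 ty -0.19 tz 2.73 cm twist 0.0
in stand [-117.1    1.2]
```

```bash

python3 -m crank '[{"tx":0,"ty":-0.1,"tz":0.4,"twist":0,"grip":0.2},{"tx":0,"ty":-0.1,"tz":0.4,"twist":0,"grip":0.2},{"tx":0,"ty":0,"tz":0.4,"twist":0,"grip":0.2},{"tx":0,"ty":0,"tz":0.4,"twist":0,"grip":0.2}]'
python3 - <<'E'
from go import *
need(list(T(st,[-.119,0,0])[0][:2])+[.062],np.degrees(st[2])+90)
from bench import cams
import cv2
for n,(x0,y0,x1,y1) in {"scene":(170,180,330,330)}.items():
    f=cams.snapshot(n)["frame"][y0:y1,x0:x1,::-1];cv2.imwrite(f"pics/d_{n}.png",cv2.resize(f,None,fx=4,fy=4))
E
```

```text
time: 8.88
tool_pos: [0.5104, -0.164, 0.0708]
ee_rot: [-3.141, 0.001, 0.535]
wrist_force: [3.1, -0.9, 1.9]
width: 0.0394
t 8.88 pos [ 0.5104 -0.164   0.0708] rot [-180.     0.    30.6] w 0.0394 F [ 3.1 -0.9  1.9] j [-0.42  0.13  1.62 -0.    1.39  0.62]
tx 0.09 ty 0.12 tz 0.88 cm twist 0.0
in stand [-120.2   -0.9]
```

View pics/d_scene.png

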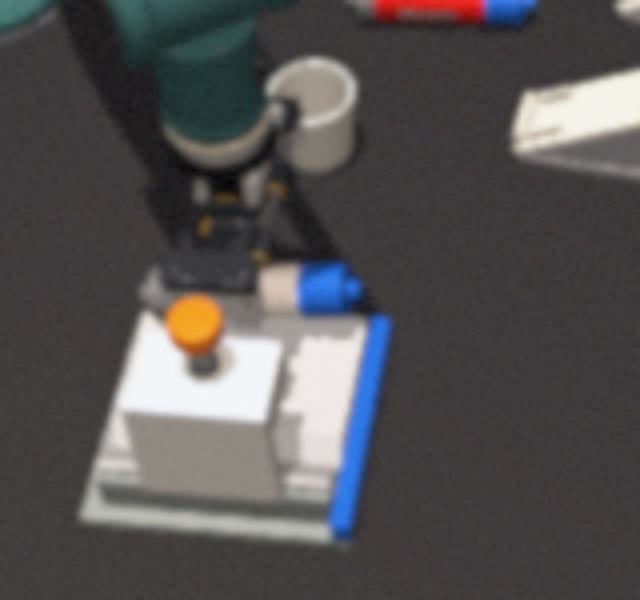

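```bash

python3 -m crank '[{"tx":0,"ty":0.15,"tz":0.3,"twist":0,"grip":0.2},{"tx":0,"ty":0,"tz":0.3,"twist":0,"grip":0.2},{"tx":0,"ty":0,"tz":0.2,"twist":0,"grip":0.2},{"tx":0,"ty":0,"tz":0,"twist":0,"grip":0.2}]'
python3 - <<'E'
from go import *
need(list(T(st,[-.119,0,0])[0][:2])+[.062],np.degrees(st[2])+90)
from bench import cams
import cv2
for n,(x0,y0,x1,y1) in {"scene":(170,180,330,330)}.items():
    f=cams.snapshot(n)["frame"][y0:y1,x0:x1,::-1];cv2.imwrite(f"pics/e_{n}.png",cv2.resize(f,None,fx=4,fy=4))
E
```

```text
time: 9.43
tool_pos: [0.5111, -0.1652, 0.0631]
ee_rot: [-3.141, 0.001, 0.535]
wrist_force: [1.6, -0.6, 0.2]
width: 0.0393
t 9.43 pos [ 0.5111 -0.1652  0.0631] rot [-180.     0.    30.6] w 0.0393 F [ 1.6 -0.6  0.2] j [-0.42  0.14  1.62 -0.    1.38  0.62]
tx 0.09 ty -0.01 tz 0.11 cm twist 0.0
in stand [-118.9   -0.9]
```

View pics/e_scene.png

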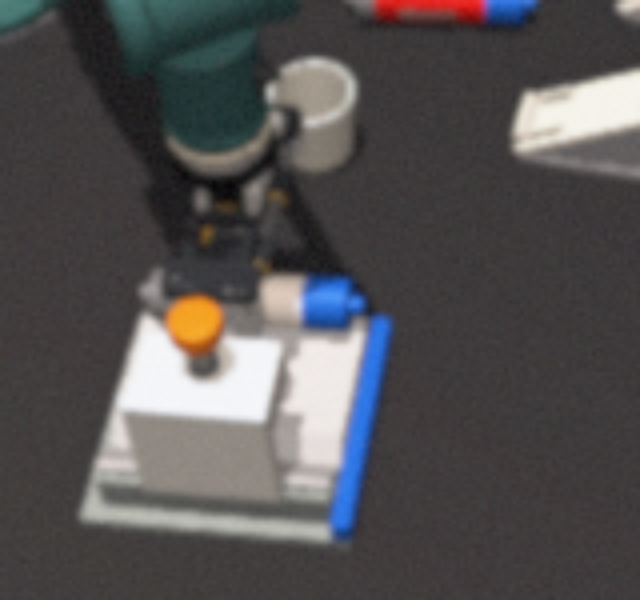

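```bash

python3 -m crank '[{"tx":0,"ty":0.2,"tz":0,"twist":0,"grip":0.2},{"tx":0,"ty":0.2,"tz":0.05,"twist":0,"grip":0.2},{"tx":0,"ty":0,"tz":0,"twist":0,"grip":0.2},{"tx":0,"ty":0,"tz":0,"twist":0,"grip":0.44},{"tx":0,"ty":0,"tz":0,"twist":0,"grip":0.48},{"tx":0,"ty":0,"tz":0,"twist":0,"grip":0.55},{"tx":0,"ty":0,"tz":0,"twist":0,"grip":0.7},{"tx":0,"ty":0,"tz":0,"twist":0,"grip":0.9},{"tx":0,"ty":0,"tz":0,"twist":0,"grip":0.9}]'
python3 - <<'E'
from go import *
need(list(T(st,[-.119,0,0])[0][:2])+[.062],np.degrees(st[2])+90)
from bench import cams
import cv2
for n,(x0,y0,x1,y1) in {"scene":(170,180,330,330)}.items():
    f=cams.snapshot(n)["frame"][y0:y1,x0:x1,::-1];cv2.imwrite(f"pics/f_{n}.png",cv2.resize(f,None,fx=4,fy=4))
E
```

```text
time: 10.6
tool_pos: [0.5135, -0.1687, 0.063]
ee_rot: [3.141, -0.0, 0.535]
wrist_force: [-0.1, 0.7, -0.8]
width: 0.0781
t 10.6 pos [ 0.5135 -0.1687  0.063 ] rot [180.   -0.   30.6] w 0.0781 F [-0.1  0.7 -0.8] j [-0.42  0.15  1.61 -0.    1.38  0.61]
tx 0.05 ty -0.44 tz 0.10 cm twist 0.0
in stand [-114.6   -0.5]
```

View pics/f_scene.png

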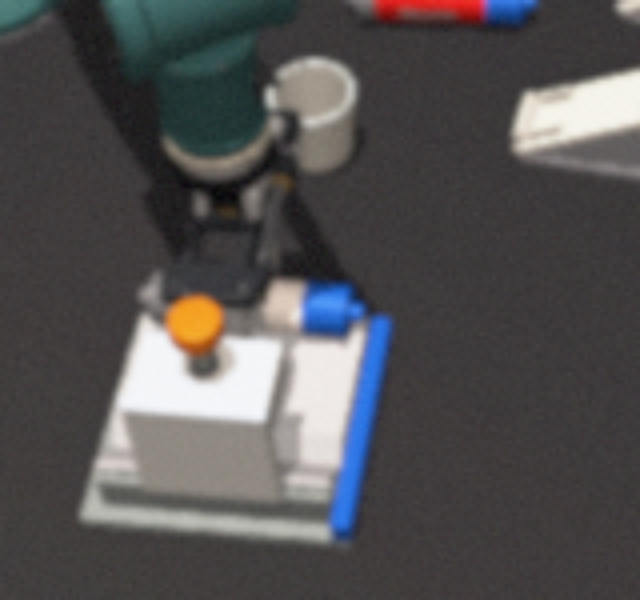

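```bash

python3 -m crank '[{"tx":0,"ty":0,"tz":0,"twist":0,"grip":0.9},{"tx":0,"ty":0,"tz":-1,"twist":0,"grip":0.9},{"tx":0,"ty":0,"tz":-2.5,"twist":0,"grip":0.9},{"tx":0,"ty":0,"tz":-4,"twist":0,"grip":0.9},{"tx":0,"ty":0,"tz":-4,"twist":0,"grip":0.9},{"tx":-2.2,"ty":-1.8,"tz":0,"twist":0,"grip":0.2},{"tx":-2.5,"ty":-2.4,"tz":0,"twist":0,"grip":0},{"tx":-1.5,"ty":-1.8,"tz":0,"twist":0,"grip":0},{"tx":0,"ty":0,"tz":0,"twist":0,"grip":0}]'
python3 - <<'E'
from go import *
need(list(T(st,[-.170,-.063,0])[0][:2])+[.065],np.degrees(st[2])+90)
from bench import cams
import cv2
for n,(x0,y0,x1,y1) in {"top":(360,150,520,300),"scene":(170,200,330,330)}.items():
    p=cams.snapshot(n);np.savez(n+"1.npz",frame=p["frame"]);f=p["frame"][y0:y1,x0:x1,::-1];cv2.imwrite(f"pics/g_{n}.png",cv2.resize(f,None,fx=4,fy=4))
E
```

```text
time: 11.78
tool_pos: [0.4291, -0.1484, 0.1792]
ee_rot: [3.14, -0.001, 0.534]
wrist_force: [0.0, -0.0, 0.1]
width: 0.048
t 11.78 pos [ 0.4291 -0.1484  0.1792] rot [ 1.799e+02 -1.000e-01  3.060e+01] w 0.048 F [ 0.  -0.   0.1] j [-0.46 -0.12  1.65 -0.    1.61  0.58]
tx -0.01 ty 0.51 tz 11.42 cm twist -0.0
in stand [-175.1  -62.9]
```

View pics/g_scene.png

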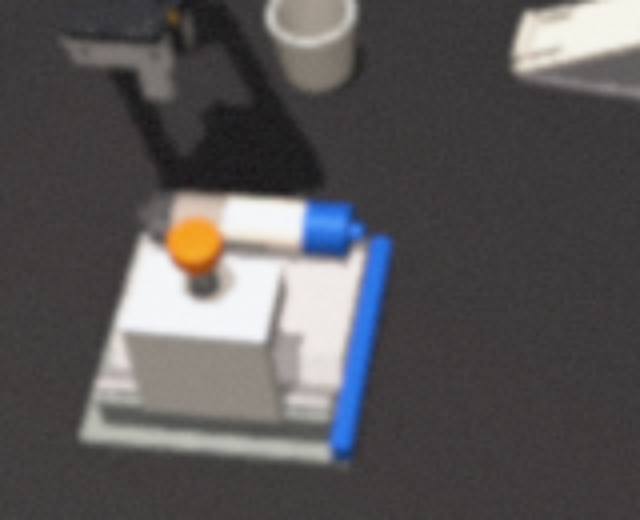

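View pics/g_top.png

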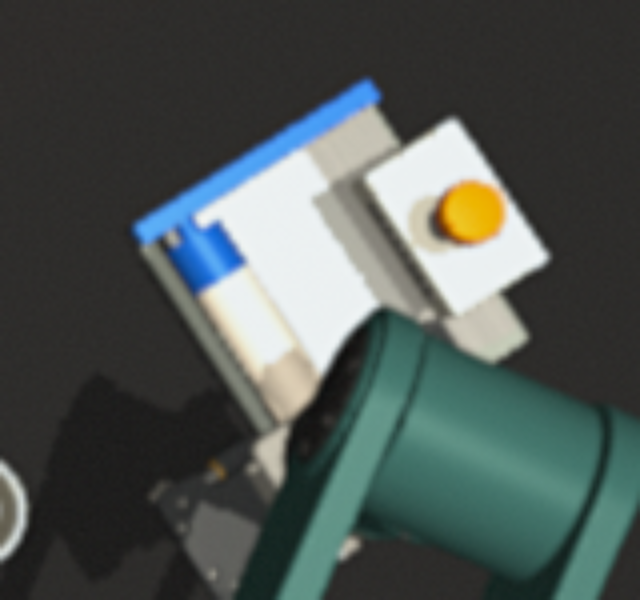

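```bash
cat > fr2.py <<'E'
from fit import *
import sys
def run(z,boxes,suf,st,x0):
    ob={}
    for n,(a,b,c,d) in boxes.items():
        f=np.load(n+suf)["frame"].astype(float);m=np.clip((f[:,:,2]-f[:,:,0]-20)/100,0,1)*(f[:,:,1]<125);ob[n]=(m[b:d,a:c],(a,b,c,d))
    def cost(p):
        c=T(st,[p[0],p[1],z])[0];y=st[2]+np.pi/2+p[2];a=np.array([np.cos(y),np.sin(y),0]);s=0
        for n in ob:
            q=ob[n][1];s+=((mask(n,[cyl(c,a,.041,.075,.02),cyl(c,a,.075,.085,.0075)])[q[1]:q[3],q[0]:q[2]]-ob[n][0])**2).sum()
        return s
    x0=np.array(x0);b=minimize(cost,x0,method="Nelder-Mead",options=dict(initial_simplex=x0+np.r_[np.zeros((1,3)),np.diag([.01,.01,.1])],xatol=1e-4,fatol=1e-3))
    print("filter x,y mm",(b.x[:2]*1000).round(1),"yaw",b.x[2].round(3),b.fun)
E
python3 - <<'E'
from fr2 import *
st=np.load("res.npz")["st"]
run(.064,{"scene":(243,246,263,265)},"1.npz",st,[-.113,0,0])
run(.064,{"top":(398,198,424,226)},"1.npz",st,[-.113,0,0])
run(.064,{"scene":(243,246,263,265),"top":(398,198,424,226)},"1.npz",st,[-.113,0,0])
E
```

```text
filter x,y mm [-113.9    3.6] yaw 0.039 57.388410617699755
filter x,y mm [-1.131e+02  1.000e-01] yaw 0.022 97.82496941579575
filter x,y mm [-112.6    1.5] yaw 0.042 161.03832066969147
```

```bash

python3 -m crank '[{"tx":0,"ty":0,"tz":3,"twist":0,"grip":0},{"tx":0,"ty":0,"tz":3,"twist":0,"grip":0},{"tx":0,"ty":0,"tz":3,"twist":0,"grip":0},{"tx":0,"ty":0,"tz":1.8,"twist":0,"grip":0},{"tx":0,"ty":0.5,"tz":0.7,"twist":0,"grip":0},{"tx":0,"ty":0.5,"tz":0,"twist":0,"grip":0},{"tx":0,"ty":0.5,"tz":0,"twist":0,"grip":0},{"tx":0,"ty":0.3,"tz":0,"twist":0,"grip":0},{"tx":0,"ty":0.2,"tz":0,"twist":0,"grip":0}]'
python3 - <<'E'
from go import *
need(list(T(st,[-.145,-.063,0])[0][:2])+[.064],np.degrees(st[2])+90)
from bench import cams
import cv2
for n,(x0,y0,x1,y1) in {"top":(360,150,520,300),"scene":(170,200,330,330)}.items():
    p=cams.snapshot(n);np.savez(n+"2.npz",frame=p["frame"]);f=p["frame"][y0:y1,x0:x1,::-1];cv2.imwrite(f"pics/h_{n}.png",cv2.resize(f,None,fx=4,fy=4))
E
```

```text
time: 13.0
tool_pos: [0.4402, -0.1663, 0.0636]
ee_rot: [3.141, -0.001, 0.534]
wrist_force: [0.7, 0.7, -0.4]
width: 0.0006
t 13.0 pos [ 0.4402 -0.1663  0.0636] rot [179.9  -0.   30.6] w 0.0006 F [ 0.7  0.7 -0.4] j [-0.48 -0.01  1.78 -0.    1.37  0.55]
tx -0.06 ty 0.91 tz -0.04 cm twist -0.0
in stand [-154.1  -62.4]
```

View pics/h_scene.png

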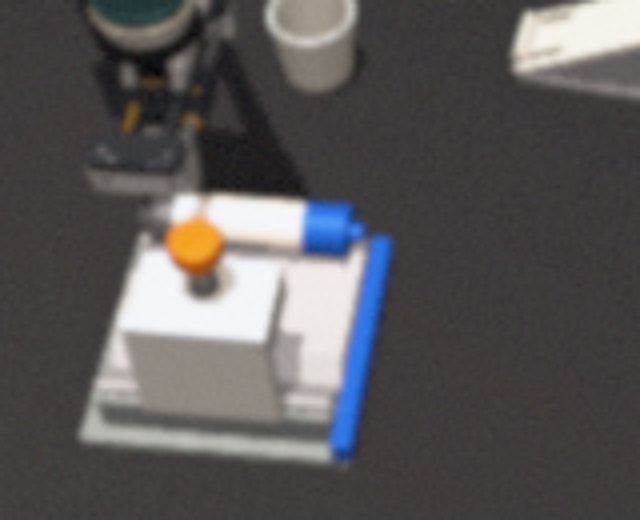

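View pics/h_top.png

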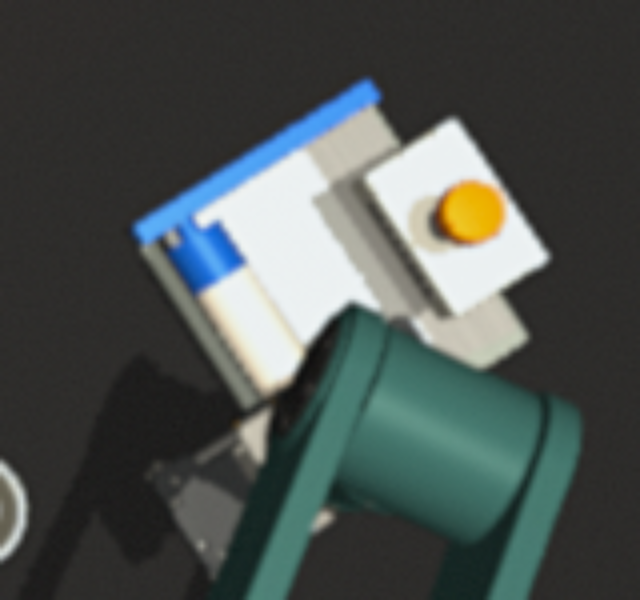

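```bash

python3 -m crank '[{"tx":0,"ty":0.4,"tz":0,"twist":0,"grip":0},{"tx":0,"ty":0.3,"tz":0,"twist":0,"grip":0},{"tx":0,"ty":0.2,"tz":0,"twist":0,"grip":0},{"tx":0,"ty":0.2,"tz":0,"twist":0,"grip":0},{"tx":0,"ty":0.3,"tz":0,"twist":0,"grip":0},{"tx":0,"ty":0.4,"tz":0,"twist":0,"grip":0},{"tx":0,"ty":0.4,"tz":0,"twist":0,"grip":0}]'
python3 - <<'E'
from go import *
need(list(T(st,[-.145,-.063,0])[0][:2])+[.064],np.degrees(st[2])+90)
from bench import cams
import cv2
for n,(x0,y0,x1,y1) in {"top":(360,150,520,300),"scene":(170,200,330,330)}.items():
    p=cams.snapshot(n);np.savez(n+"2.npz",frame=p["frame"]);f=p["frame"][y0:y1,x0:x1,::-1];cv2.imwrite(f"pics/i_{n}.png",cv2.resize(f,None,fx=3,fy=3))
E
```

```text
time: 13.98
tool_pos: [0.4512, -0.185, 0.063]
ee_rot: [3.141, -0.0, 0.535]
wrist_force: [-1.0, 0.6, 0.1]
width: 0.0001
t 13.97 pos [ 0.4512 -0.185   0.063 ] rot [180.   -0.   30.6] w 0.0001 F [-1.   0.6  0.1] j [-0.51  0.03  1.74 -0.    1.37  0.53]
tx -0.05 ty -1.27 tz -0.10 cm twist 0.0
in stand [-132.3  -62.5]
```

View pics/i_scene.png

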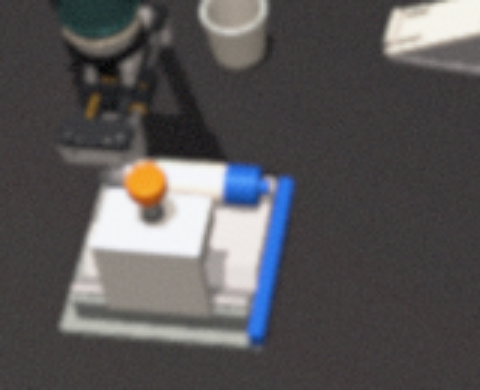

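View pics/i_top.png

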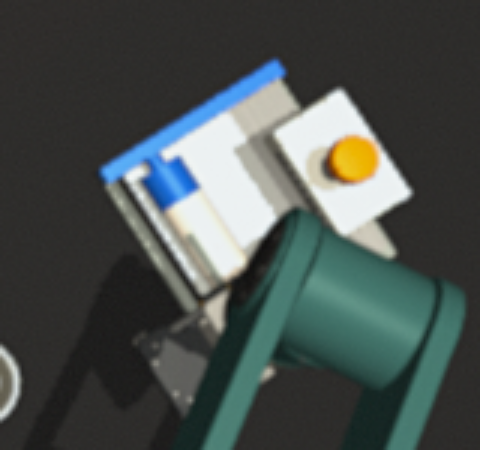

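```bash

python3 -m crank '[{"tx":0,"ty":0.3,"tz":0,"twist":0,"grip":0},{"tx":0,"ty":0.4,"tz":0,"twist":0,"grip":0},{"tx":0,"ty":0.4,"tz":-0.05,"twist":0,"grip":0},{"tx":0,"ty":0.4,"tz":0,"twist":0,"grip":0},{"tx":0,"ty":0.4,"tz":-0.05,"twist":0,"grip":0},{"tx":0,"ty":0.4,"tz":0,"twist":0,"grip":0},{"tx":0,"ty":0.4,"tz":0,"twist":0,"grip":0},{"tx":0,"ty":0.4,"tz":0,"twist":0,"grip":0},{"tx":0,"ty":0.4,"tz":0,"twist":0,"grip":0}]'
python3 - <<'E'
from go import *
need(list(T(st,[-.0475,-.063,0])[0][:2])+[.064],np.degrees(st[2])+90)
from bench import cams
import cv2
for n,(x0,y0,x1,y1) in {"top":(360,150,520,300),"scene":(170,200,330,330)}.items():
    p=cams.snapshot(n);np.savez(n+"2.npz",frame=p["frame"]);f=p["frame"][y0:y1,x0:x1,::-1];cv2.imwrite(f"pics/j_{n}.png",cv2.resize(f,None,fx=3,fy=3))
E
```

```text
time: 15.2
tool_pos: [0.4689, -0.2151, 0.064]
ee_rot: [3.142, 0.0, 0.535]
wrist_force: [-0.4, -0.4, -0.6]
width: 0.0005
t 15.2 pos [ 0.4689 -0.2151  0.064 ] rot [180.    0.   30.6] w 0.0005 F [-0.4 -0.4 -0.6] j [-0.54  0.09  1.67 -0.    1.37  0.5 ]
tx -0.05 ty 4.99 tz -0.00 cm twist 0.0
in stand [-97.4 -62.5]
```

View pics/j_scene.png

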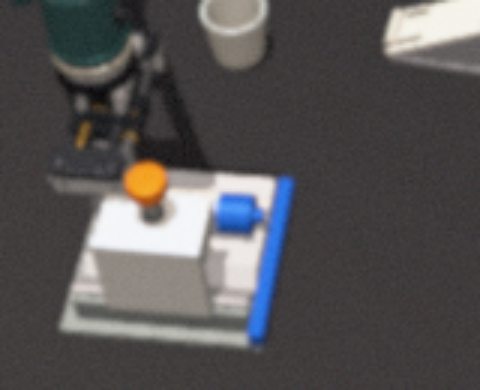

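View pics/j_top.png

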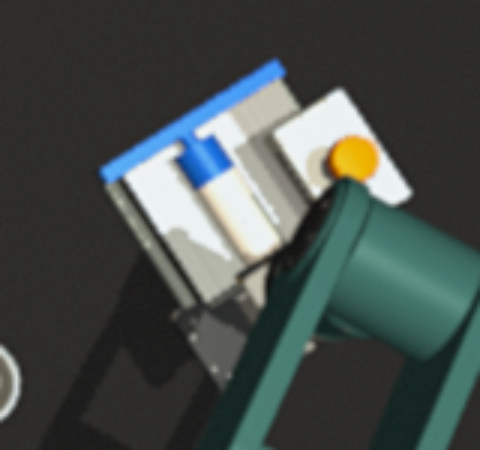

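```bash

python3 - <<'E'
from fr2 import *
st=np.load("res.npz")["st"]
run(.0655,{"scene":(240,263,257,280)},"2.npz",st,[-.065,0,0])
run(.0655,{"top":(417,194,438,214)},"2.npz",st,[-.065,0,0])
run(.0655,{"scene":(240,263,257,280),"top":(417,194,438,214)},"2.npz",st,[-.065,0,0])
E
```

```text
filter x,y mm [-61.1   2.7] yaw 0.009 72.84187363611755
filter x,y mm [-63.5  -0.1] yaw 0.006 95.23559369113423
filter x,y mm [-61.4   1.4] yaw 0.027 172.4249527879152
```

```bash

python3 -m crank '[{"tx":0,"ty":0.3,"tz":0,"twist":0,"grip":0},{"tx":0,"ty":0.4,"tz":-0.05,"twist":0,"grip":0},{"tx":0,"ty":0.4,"tz":0,"twist":0,"grip":0},{"tx":0,"ty":0.4,"tz":-0.05,"twist":0,"grip":0},{"tx":0,"ty":0.4,"tz":0,"twist":0,"grip":0},{"tx":0,"ty":0.4,"tz":0,"twist":0,"grip":0},{"tx":0,"ty":0.4,"tz":0,"twist":0,"grip":0},{"tx":0,"ty":0.4,"tz":0,"twist":0,"grip":0}]'
python3 - <<'E'
from go import *
need(list(T(st,[-.0475,-.063,0])[0][:2])+[.064],np.degrees(st[2])+90)
from bench import cams
import cv2
for n,(x0,y0,x1,y1) in {"top":(360,150,520,300),"scene":(170,200,330,330)}.items():
    p=cams.snapshot(n);np.savez(n+"2.npz",frame=p["frame"]);f=p["frame"][y0:y1,x0:x1,::-1];cv2.imwrite(f"pics/k_{n}.png",cv2.resize(f,None,fx=3,fy=3))
E
```

```text
time: 16.3
tool_pos: [0.4847, -0.2418, 0.065]
ee_rot: [3.142, 0.0, 0.535]
wrist_force: [0.5, 0.5, 0.1]
width: 0.0001
t 16.3 pos [ 0.4847 -0.2418  0.065 ] rot [180.    0.   30.6] w 0.0001 F [0.5 0.5 0.1] j [-0.57  0.15  1.61 -0.    1.38  0.47]
tx -0.04 ty 1.89 tz 0.10 cm twist 0.0
in stand [-66.4 -62.6]
```

View pics/k_scene.png

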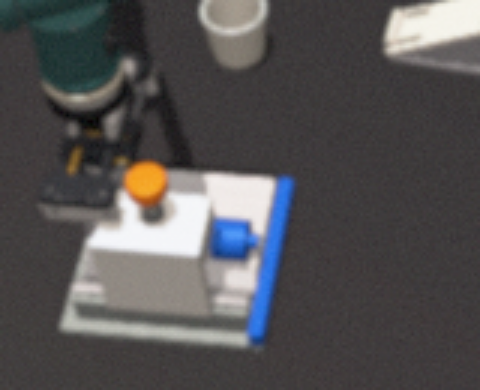

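View pics/k_top.png

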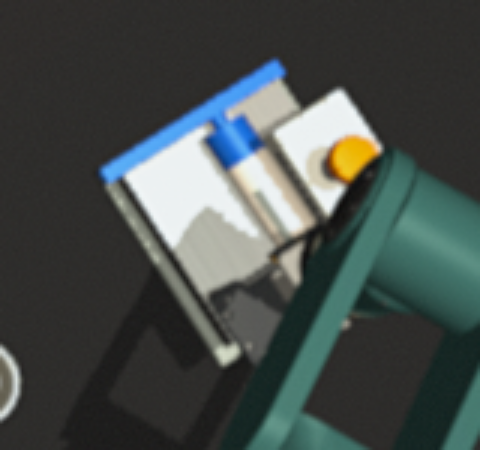

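```bash

python3 -m crank '[{"tx":0,"ty":0.3,"tz":0,"twist":0,"grip":0},{"tx":0,"ty":0.4,"tz":0,"twist":0,"grip":0},{"tx":0,"ty":0.4,"tz":0,"twist":0,"grip":0},{"tx":0,"ty":0.4,"tz":0,"twist":0,"grip":0},{"tx":0,"ty":0.2,"tz":0,"twist":0,"grip":0},{"tx":0,"ty":0,"tz":0,"twist":0,"grip":0}]'
python3 - <<'E'
from go import *
need(list(T(st,[-.0475,-.063,0])[0][:2])+[.064],np.degrees(st[2])+90)
from bench import cams
import cv2
for n,(x0,y0,x1,y1) in {"top":(360,150,520,300),"scene":(170,200,330,330)}.items():
    p=cams.snapshot(n);np.savez(n+"2.npz",frame=p["frame"]);f=p["frame"][y0:y1,x0:x1,::-1];cv2.imwrite(f"pics/l_{n}.png",cv2.resize(f,None,fx=3,fy=3))
E
```

```text
time: 17.15
tool_pos: [0.4933, -0.2564, 0.0649]
ee_rot: [3.141, 0.0, 0.534]
wrist_force: [-0.5, 0.7, -0.2]
width: 0.0009
t 17.15 pos [ 0.4933 -0.2564  0.0649] rot [180.    0.   30.6] w 0.0009 F [-0.5  0.7 -0.2] j [-0.58  0.18  1.57 -0.    1.39  0.46]
tx -0.04 ty 0.19 tz 0.09 cm twist -0.0
in stand [-49.4 -62.6]
```

View pics/l_scene.png

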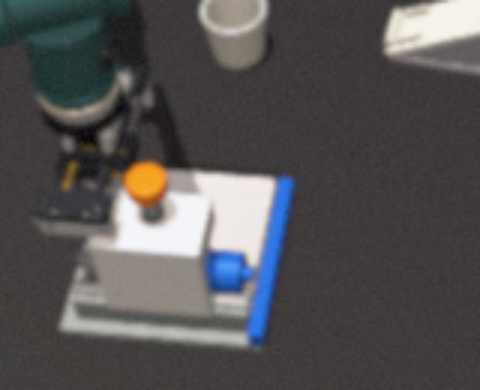

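View pics/l_top.png

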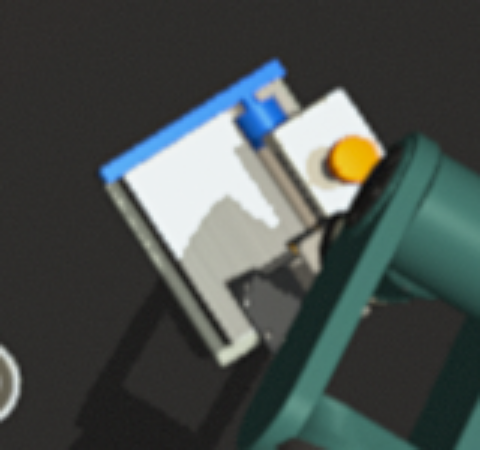

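```bash

python3 - <<'E'
from fr2 import *
st=np.load("res.npz")["st"]
for z in(.0583,.067):
  run(z,{"scene":(239,280,256,299)},"2.npz",st,[-.005,0,0])
  run(z,{"scene":(239,280,256,299),"top":(438,180,456,200)},"2.npz",st,[-.005,0,0])
E
```

```text
filter x,y mm [ 1.4 -2.4] yaw 0.007 52.203547776886666
filter x,y mm [ 1.  -0.9] yaw -0.001 149.04132698446705
filter x,y mm [ 5.7 -1.2] yaw -0.004 53.09452991207637
filter x,y mm [ 0.5 -0.1] yaw -0.016 172.86319375258273
```

```bash

python3 -m crank '[{"tx":0,"ty":-1.0,"tz":0,"twist":0,"grip":0},{"tx":0,"ty":-1.5,"tz":0,"twist":0,"grip":0},{"tx":0,"ty":-1.5,"tz":-1.0,"twist":0,"grip":0},{"tx":0,"ty":0,"tz":-3,"twist":0,"grip":0},{"tx":0,"ty":0,"tz":-4,"twist":0,"grip":0},{"tx":0,"ty":0,"tz":-4,"twist":0,"grip":0},{"tx":0,"ty":0,"tz":-4,"twist":0,"grip":0},{"tx":0,"ty":0,"tz":-2,"twist":0,"grip":0},{"tx":0,"ty":0,"tz":0,"twist":0,"grip":0}]'
python3 - <<'E'
from go import *
need(list(T(st,[0,0,0])[0][:2])+[.245],np.degrees(st[2])+90)
from bench import cams
import cv2
for n,(x0,y0,x1,y1) in {"top":(360,150,520,300),"scene":(170,200,330,330)}.items():
    p=cams.snapshot(n);np.savez(n+"3.npz",frame=p["frame"]);f=p["frame"][y0:y1,x0:x1,::-1];cv2.imwrite(f"pics/m_{n}.png",cv2.resize(f,None,fx=4,fy=4))
E
```

```text
time: 18.38
tool_pos: [0.4734, -0.2215, 0.248]
ee_rot: [3.137, -0.003, 0.535]
wrist_force: [-0.8, 0.9, -0.4]
width: 0.0004
t 18.38 pos [ 0.4734 -0.2215  0.248 ] rot [179.7  -0.2  30.7] w 0.0004 F [-0.8  0.9 -0.4] j [-0.55  0.02  1.38  0.    1.74  0.49]
tx 6.19 ty 8.97 tz 0.30 cm twist 0.0
in stand [-89.6 -62. ]
```

View pics/m_scene.png

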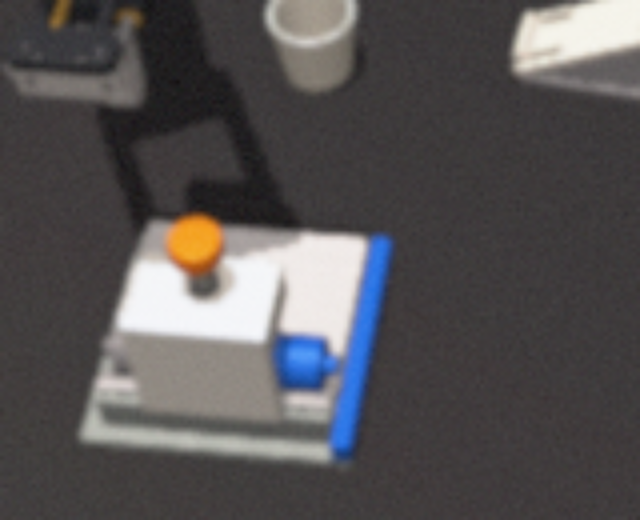

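View pics/m_top.png

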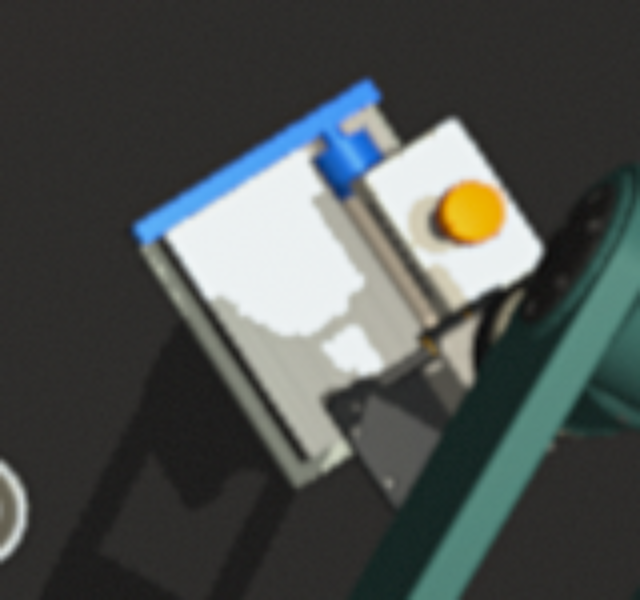

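```bash

python3 -m crank '[{"tx":1.1,"ty":1.5,"tz":0,"twist":0,"grip":0},{"tx":1.7,"ty":2.5,"tz":0,"twist":0,"grip":0},{"tx":1.7,"ty":2.5,"tz":0,"twist":0,"grip":0},{"tx":1.7,"ty":2.5,"tz":0,"twist":0,"grip":0},{"tx":0,"ty":0,"tz":1.2,"twist":0,"grip":0},{"tx":0,"ty":0,"tz":1.0,"twist":0,"grip":0},{"tx":0,"ty":0,"tz":0,"twist":0,"grip":0},{"tx":0,"ty":0,"tz":0,"twist":0,"grip":0}]'
python3 - <<'E'
from go import *
need(list(T(st,[0,0,0])[0][:2])+[.197],np.degrees(st[2])+90)
from bench import cams
import cv2
for n,(x0,y0,x1,y1) in {"scene":(170,200,330,330)}.items():
    p=cams.snapshot(n);f=p["frame"][y0:y1,x0:x1,::-1];cv2.imwrite(f"pics/n_{n}.png",cv2.resize(f,None,fx=4,fy=4))
E
```

```text
time: 19.48
tool_pos: [0.5715, -0.2673, 0.2235]
ee_rot: [3.141, -0.0, 0.535]
wrist_force: [0.4, 0.1, 0.1]
width: 0.0005
t 19.48 pos [ 0.5715 -0.2673  0.2235] rot [180.   -0.   30.6] w 0.0005 F [0.4 0.1 0.1] j [-0.53  0.27  1.15 -0.    1.73  0.51]
tx 0.09 ty 0.02 tz 2.65 cm twist 0.0
in stand [-0.2 -0.9]
```

View pics/n_scene.png

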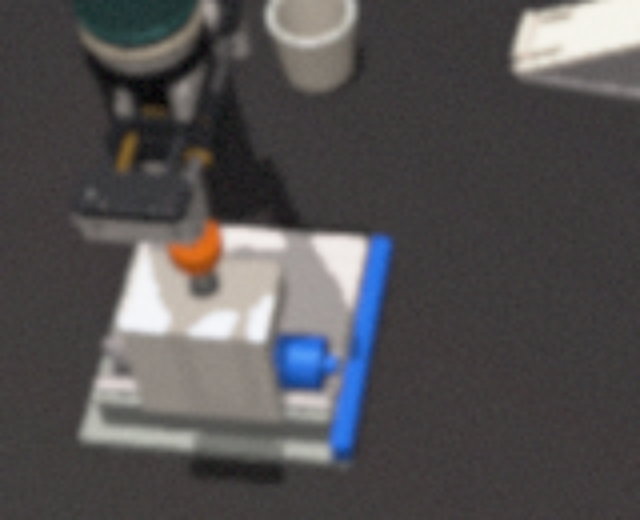

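```bash

python3 -m crank '[{"tx":0,"ty":0,"tz":0.3,"twist":0,"grip":0},{"tx":0,"ty":0,"tz":0.3,"twist":0,"grip":0},{"tx":0,"ty":0,"tz":0.3,"twist":0,"grip":0},{"tx":0,"ty":0,"tz":0.3,"twist":0,"grip":0},{"tx":0,"ty":0,"tz":0.3,"twist":0,"grip":0}]'
python3 -m crank '[{"tx":0,"ty":0,"tz":0.3,"twist":0,"grip":0},{"tx":0,"ty":0,"tz":0.2,"twist":0,"grip":0},{"tx":0,"ty":0,"tz":0.2,"twist":0,"grip":0},{"tx":0,"ty":0,"tz":0,"twist":0,"grip":0}]'
```

```text
time: 20.15
tool_pos: [0.5721, -0.2676, 0.2084]
ee_rot: [3.141, -0.0, 0.535]
wrist_force: [-0.9, 1.0, 2.2]
width: 0.0004
time: 20.65
tool_pos: [0.5721, -0.2676, 0.2006]
ee_rot: [-3.141, 0.0, 0.535]
wrist_force: [-0.1, -0.0, 1.4]
width: 0.0007
```

```bash

python3 -m crank '[{"tx":0,"ty":0,"tz":0.15,"twist":0,"grip":0},{"tx":0,"ty":0,"tz":0.1,"twist":0,"grip":0}]'
python3 -m crank '[{"tx":0,"ty":0,"tz":0.1,"twist":0,"grip":0}]'
python3 -m crank '[{"tx":0,"ty":0,"tz":0.05,"twist":0,"grip":0}]'
```

```text
time: 20.9
tool_pos: [0.5721, -0.2676, 0.1985]
ee_rot: [3.141, -0.0, 0.535]
wrist_force: [-1.7, 0.0, 3.0]
width: 0.0006
time: 21.02
tool_pos: [0.5721, -0.2676, 0.1975]
ee_rot: [3.141, 0.0, 0.535]
wrist_force: [-1.4, 0.5, 5.5]
width: 0.0006
time: 21.15
tool_pos: [0.5721, -0.2676, 0.1975]
ee_rot: [3.141, -0.0, 0.535]
wrist_force: [-1.8, 0.8, 5.2]
width: 0.0003
```

```bash

python3 -m crank '[{"tx":0,"ty":0,"tz":0.05,"twist":0,"grip":0}]'
python3 -m crank '[{"tx":0,"ty":0,"tz":0.05,"twist":0,"grip":0}]'
python3 -m crank '[{"tx":0,"ty":0,"tz":0.05,"twist":0,"grip":0}]'
```

```text
time: 21.28
tool_pos: [0.5721, -0.2676, 0.1975]
ee_rot: [3.141, -0.0, 0.535]
wrist_force: [-1.7, 1.3, 7.0]
width: 0.0005
time: 21.4
tool_pos: [0.5721, -0.2676, 0.1975]
ee_rot: [3.14, -0.001, 0.535]
wrist_force: [-1.7, 1.8, 7.2]
width: -0.0
time: 21.52
tool_pos: [0.5721, -0.2676, 0.1975]
ee_rot: [3.14, -0.001, 0.535]
wrist_force: [-3.3, 1.5, 9.1]
width: 0.0005
```

```bash

python3 -m crank '[{"tx":0,"ty":0,"tz":0.1,"twist":0,"grip":0},{"tx":0,"ty":0,"tz":0.1,"twist":0,"grip":0}]'
python3 -m crank '[{"tx":0,"ty":0,"tz":0.1,"twist":0,"grip":0},{"tx":0,"ty":0,"tz":0,"twist":0,"grip":0}]'
python3 -m crank '[{"tx":0,"ty":0,"tz":0,"twist":0,"grip":0},{"tx":0,"ty":0,"tz":0,"twist":0,"grip":0}]'
```

```text
time: 21.78
tool_pos: [0.5721, -0.2676, 0.1974]
ee_rot: [3.139, -0.001, 0.535]
wrist_force: [-5.1, 2.7, 15.2]
width: 0.0001
time: 22.02
tool_pos: [0.5721, -0.2676, 0.1973]
ee_rot: [3.138, -0.002, 0.535]
wrist_force: [-5.5, 3.4, 16.3]
width: 0.0006
time: 22.28
tool_pos: [0.5721, -0.2676, 0.1973]
ee_rot: [3.138, -0.002, 0.535]
wrist_force: [-5.0, 3.0, 15.8]
width: 0.0007
```

```bash

python3 -m crank '[{"tx":0,"ty":0,"tz":-0.3,"twist":0,"grip":0},{"tx":0,"ty":0,"tz":-0.5,"twist":0,"grip":0},{"tx":0,"ty":0,"tz":-1,"twist":0,"grip":0},{"tx":0,"ty":0,"tz":-3,"twist":0,"grip":0},{"tx":-4,"ty":-2,"tz":-2,"twist":0,"grip":0},{"tx":-4,"ty":-3,"tz":0,"twist":0,"grip":0},{"tx":-4,"ty":-3,"tz":0,"twist":0,"grip":0},{"tx":-4,"ty":-3,"tz":0,"twist":0,"grip":0},{"tx":-2,"ty":-1,"tz":0,"twist":0,"grip":0},{"tx":0,"ty":0,"tz":0,"twist":0,"grip":0},{"tx":0,"ty":0,"tz":0,"twist":0,"grip":0}]'
python3 - <<'E'
from go import *
from bench import cams
import cv2
for n,(x0,y0,x1,y1) in {"top":(360,150,520,300),"scene":(170,200,330,330)}.items():
    p=cams.snapshot(n);np.savez(n+"4.npz",frame=p["frame"]);f=p["frame"][y0:y1,x0:x1,::-1];cv2.imwrite(f"pics/o_{n}.png",cv2.resize(f,None,fx=4,fy=4))
from fr2 import *
run(.0583,{"scene":(239,280,256,299)},"4.npz",st,[0,0,0])
# knob height
ob={}
for n,(x0,y0,x1,y1) in {"top":(465,188,495,218),"scene":(207,248,232,272)}.items():
    f=np.load(n+"4.npz")["frame"].astype(float);ob[n]=(np.clip((f[:,:,0]-f[:,:,2]-30)/130,0,1)[y0:y1,x0:x1],(x0,y0,x1,y1))
def cost(p):
    s=0
    for n in C:
        x0,y0,x1,y1=ob[n][1];s+=((mask(n,[cyl(np.array([p[0],p[1],0]),np.array([1e-9,0,1.]),.196-p[2],.216-p[2],.019)])[y0:y1,x0:x1]-ob[n][0])**2).sum()
    return s
x=np.array([st[0],st[1],.03]);b=minimize(cost,x,method="Nelder-Mead",options=dict(initial_simplex=x+np.r_[np.zeros((1,3)),np.diag([.01,.01,.01])]));print("clamp",b.x,b.fun)
E
```

```text
time: 23.65
tool_pos: [0.3567, -0.2562, 0.2605]
ee_rot: [3.141, -0.001, 0.535]
wrist_force: [0.5, -0.3, -0.4]
width: 0.0005
filter x,y mm [ 2.7 -2.7] yaw 0.034 51.87426085171715
clamp [ 0.57238296 -0.26804694  0.03363524] 51.425573442709926
```

View pics/o_scene.png

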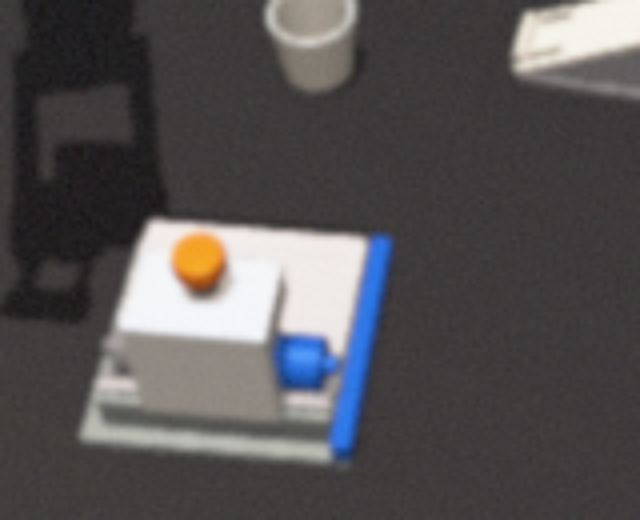

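View pics/o_top.png

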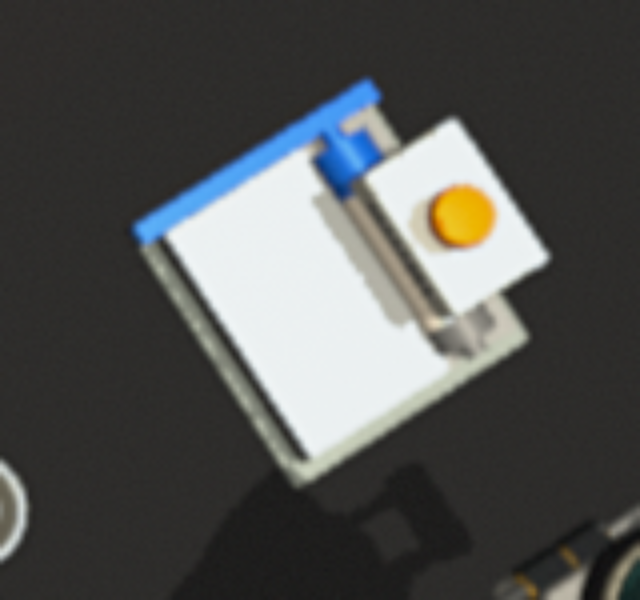

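```bash
python3 -c "
from fr2 import *
st=np.load('res.npz')['st']
run(.0583,{'scene':(239,280,256,299)},'3.npz',st,[0,0,0])
from bench import ticket
print(ticket.close_job())"
```

```text
filter x,y mm [ 3.2 -2.3] yaw 0.037 49.937392014738776
the job is handed in; nothing more can be done
None
```

The fresh filter is in the vee with its blue cap to the blue end, and the clamp is down on it. The job was handed in at about 24 s of the 69 s allowed.

**What I did:**
- **Placing:** I gripped the blue-capped filter in its rack and levelled it by lowering its grey end onto the ledge. I let go of it at stand x ≈ -113 mm.
- **Rolling:** The moves cannot tilt the tool, so I could not lean back under the head as you described. I pushed the filter at its grey end with the closed fingers, at about 3 cm/s, with the gripper passing beside the knob. It rolled straight and dropped into the vee.
- **Clamping:** I pressed the knob until it stopped at tool height 0.1973 m, with about 16 N on the wrist, then backed the arm away.

**Last checks:**
- **Clamp depth:** The stop height gives about 29.7 mm, exactly where the clamp should meet a seated filter. The camera fit of the knob gave 33.6 mm, which is outside the allowed range. I trusted the stop height and the rise in force, because the camera fits are a few mm off.
- **Filter position:** Two-camera fit, before clamping: x ≈ 1 mm, y ≈ -1 mm and almost no turn. Scene camera only: x ≈ 3 mm, y ≈ -2.5 mm and about 0.035 rad, the same before and after clamping. Clamping therefore did not move it, but 3 mm is close to the 4 mm limit.
- **Rest of the scene:** The robot read almost no force after withdrawal. I never moved the tool to the spent filter, bottle or cup, but I did not measure their positions again at the end.

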